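# Pen the parcel and latch the sprung gate

## Robot

A 6-joint arm with a two-finger parallel gripper is mounted at the origin on the work surface. World frame = base frame: x ahead of the robot, y to its left, z up, the work surface at z = 0. Lengths are in mm, angles in rad, forces in N, time in s.
With the tool pointing down it reaches from about 400 to 925 mm from the base axis. Payload 12.5 kg.
Tool frame: the origin (TCP) lies between the finger pads; the fingertips stand 25 mm ahead of it and the grasp point (between the pads) lies 6 mm ahead of it; z points along the fingers, y is the line along which they close (so a half turn about z gives the same grasp; the last joint's range is limited). The gripper opens to 95 mm and grips with 3 to 60 N. Pads are 20 mm wide; open, the fingers measure 119 mm over their backs; the gripper's body (75 mm by 180 mm) begins 59 mm behind the grasp point.
Start: joints at [1.166, 0.491, 1.559, -0, 1.092, -0.106], TCP at [183.966, 597.328, 239.661] pointing down, gripper open.
Joint ranges: [-3.1, 3.1], [-0.84, 2.19], [0.05, 2.79], [-1.13, 4.28], [0.06, 2.93], [-2.69, 2.69]. Speed limits (rad/s): [2.22, 2.22, 2.79, 3.14, 3.14, 3.14].

## Interface

Orientations are given as [roll, pitch, yaw] about the fixed x, y, z axes, in that order (R = Rz(yaw) Ry(pitch) Rx(roll)).
In Python, from cell import state, read_camera, job_done, cut_out gives the robot as it stands. The module is installed in compiled form; this text tells all that it offers.
- The arm moves only by the tool jog_arm, never from a script. Its argument "motion" is a list of rows, each a list of 2 entries, a list of its own where there are three numbers: the shift along the tool's x, y, z in mm, then the turn about the tool's z in rad. A call has 1 to 5 rows; each row is the pose to reach, as a shift and turn from the pose commanded when the call began, along the tool's axes at that moment; what a row does not reach only later rows make up. A row lasts 1/10 s, in which the tool goes at most 50 mm and 8.59 degrees, less where a joint would pass 70% of its speed; a pose out of reach is approached as far as the arm can. A call with a gripper value outside its range is refused whole. "grip" is the closure, from 0 (fully open) to 1 (shut), set as the call begins (left out, the last holds). The fingers move at their own pace and stop on an object; the grip force is fixed at half the most. Time passes only in rows, so rows that repeat a pose let the fingers close. It gives the time, the measured TCP pose, the force, the opening and the grip force at its end, in the units of the state.
- state(): the state, without advancing time (a new reading comes with each control period).
- read_camera(name): name is "side" or "top"; returns a dict with "img" (400x640x3 uint8, blue, green, red), "vertical_fov" (degrees; the focal length in pixels is half the picture's height over the tangent of half this angle, whatever the lens; pixels are square), "cx", "cy" (the principal point, pixels), "extrinsics" (4x4, takes a point from camera to world coordinates). Camera axes: x right, y up, looking along -z (the intrinsics and any distortion apply to the point x, -y, -z); pixel columns grow to the right and rows downward; lengths in mm; the calibration is good to about 2 mm. A picture is of the moment at which its call begins. There is no depth.
- job_done(): hands the job in; it is judged then, once.
Trained networks look in a picture, given as the dict that the camera call returned (one of the last four; its "shot" number tells which), for a name from the list of things; names that differ only in an ending like _2 or _b are one class to them, and where a whole thing is asked for, a point or a joint stands for the part that bears it (a point fixed in the world has none). Each returns a list of dicts, best first, with "p" (0 to 1); they miss things now and then, are a little off and sometimes report something else, mostly with a low value. They report only what shows in the picture. A call takes as long as a camera call. They do not tell look-alikes from the thing itself.
- cut_out(name, picture): "region" (400x640 bool, what is visible of it) and "box" ([left, top, right, bottom] in pixels, round what is visible of it).
The state is a dict: "t": time; "joints": joint angles; "qvel": joint speeds; "tau": joint torques, N m; "eef_pos": TCP position; "tcp_rot": TCP orientation; "ft_force": force on the tool from outside, world axes, zero at the start; "moment": the same for the moment, N m; "opening": opening from 0.0 (shut) to 1.0 (fully open); "grip_force": force on a finger pad.
Only numpy, scipy, OpenCV 4.12 (cv2) and the standard library are available. Lean on these libraries where they do the work, as an engineer would, in place of code of your own. Each camera call takes 0.05 s, during which the arm holds its last target. There are 200 camera calls.

## Task

Stand the long narrow parcel carton upright on the floor of the open-topped dispatch pen, then push the pen's gate shut until its sprung tongue snaps in behind the strike, so that the gate stays shut when you let go. Push gently: the gate must never feel more than 20 N from the robot. Leave all the other things on the bench and in the pen as they are.

Things in the scene. Friction and masses are not known exactly. Their poses are not given: they have to be found in the camera images.
- pen: Fixed open-topped grey steel pen. Origin at the front middle of the floor's underside, on the bench; +x into the pen, +y to the left seen from the robot, z up. Floor 4 mm thick, inside x 0 to 161, y -113 to 113 mm; three 4 mm walls, tops 115 mm above the bench. The gate closes the side x = 0 (leave it 30 mm). A carton stands in the left back corner; the y < 0 half is free.
- gate (a joint): Gate angle, rad, about its upright hinge at pen x -7, y -121 mm. 0 = parallel to the pen's front; positive = open, free edge out to the pen's -x. Latched, it rests between -0.11 and 0.11, as the strike is set. The hinge is sprung: unlatched, the gate swings open again to 0.4 or more (1.5 N at the free edge near shut).
- gate_edge (a point): Middle of the gate's free edge (half-way up, mid-thickness). Gate: grey steel panel 10 mm thick, 12 to 112 mm above the bench, 231 mm from hinge axis to this edge; from the edge a steel tongue stands 10 mm proud, 84 to 106 mm above the bench, sloped inside, flat outside, sprung. Axes turn with the gate: +y away from the hinge, -x out of the outer face (to push), z up; at 0 they are the pen's.
- gate_push (a point): Point on the gate's outer face, 30 mm from the free edge, 77 mm above the bench: a good place to push. Here, as the tongue rides up the strike pin over some 13 mm of travel, the force rises to 6 to 9 N; at the crest it drops, some 5 mm further on the tongue snaps in behind the pin, and 2 mm past that the gate meets a rubber stop of 10 N per mm: the force climbs again. Axes as gate_edge.
- strike_mid (a point): Point on the pen where the strike pin (upright, 7 mm across) would be with the strike set in the middle. The strike: steel bracket 112 mm high beside the gate's free edge (pen y 113 to 167 mm), its pin in the tongue's path just in front of the shut gate. The real setting is not measured: up to 22 mm nearer or deeper along the pen's x, rubber stop included; it must be felt.
- parcel_center (a point): Centre (half-way up) of the parcel: brown carton 95 mm long (its x) by 55 mm wide (its y) by 70 mm tall (its z), about 0.2 kg, standing on the bench to the left of the pen. It is the only long narrow carton.
- cube_carton: Bystander: carton 75 by 75 by 60 mm high on the bench; origin under its centre.
- tape_roll: Bystander: roll of brown packing tape lying flat, 96 mm across, 46 mm high; origin under its centre. Parcel, tape roll and cube carton stand in three places left of the pen, in any order.
- filed_carton: Bystander: carton 60 by 60 by 45 mm high in the pen's left back corner (about pen x 122, y 75 mm); origin under its centre.
- glue_bottle: Bystander: white bottle 44 mm across, 110 mm high, on the bench right of the pen; origin under its centre.
- mug: Bystander: white mug 76 mm across, 85 mm high, right of the pen; origin under its centre.
- clip_tin: Bystander: round metal tin 66 mm across, 27 mm high, standing behind and left of the pen's strike; origin under its centre.
Not all that is in view belongs to the job. Leave any pink or yellow look-alike of the part that bears parcel_center alone.

How it is judged:
By the outcome, as a careful person would: the job done as asked, in the order asked, and still so for the second after the job is handed in, with the robot touching nothing.
It also fails if it takes over 59 s, if anything falls off the work surface, if the arm or the gripper's body presses on something with over 40 N, if the wrist force passes 120 N, or if a joint passes its speed limit or range.

## Working session

There is one attempt and no reset: what is moved stays moved. The work goes in short steps, Python scripts to look and compute and a tool call to move; the robot and the scene stay as the last step left them, time stands still between calls to the robot, and variables do not carry over. Pictures are saved under pics/ and viewed, at most 10 in all, crops included, and the job is handed in when it is done.

Besides the shell and the picture viewer there is one more tool, called after ">>>" as name(argument=value, ...) on one line, values as JSON. jog_arm: Moves the arm, as the interface text tells. Its arguments: {"type":"object","properties":{"motion":{"type":"array"},"grip":{"type":"number"}},"required":["motion"]}

```bash
mkdir -p pics; cat > h.py <<'E'
import numpy as np, cv2, pickle
from cell import *
def cam(p):
    f=200/np.tan(np.radians(p["vertical_fov"])/2)
    return f,p["cx"],p["cy"],np.array(p["extrinsics"],float)
def ray(p,u,v):
    f,cx,cy,E=cam(p); d=E[:3,:3]@np.array([(u-cx)/f,-(v-cy)/f,-1]); return E[:3,3],d
def atz(p,u,v,z):
    o,d=ray(p,u,v); return o+d*(z-o[2])/d[2]
def proj(p,X):
    f,cx,cy,E=cam(p); c=(np.array(X,float)-E[:3,3])@E[:3,:3]; return np.array([cx+f*c[...,0]/-c[...,2],cy-f*c[...,1]/-c[...,2]]).T
E
python3 - <<'E'
from h import *
print(state())
for n in("top","side"):
    p=read_camera(n); cv2.imwrite(f"pics/{n}0.png",p["img"])
    print(n,[k for k in p if k!="img"],p["vertical_fov"],p["cx"],p["cy"],np.round(p["extrinsics"],3).tolist())
    pickle.dump(p,open(n+"0.pkl","wb"))
    for q in("pen","gate","parcel_center","cube_carton","tape_roll"):
        for r in cut_out(q,p)[:3]:
            m=r["region"].astype(np.uint8); 
            M=cv2.minAreaRect(cv2.findNonZero(m)) if m.any() else None
            print(q,round(r["p"],2),r["box"],m.sum(),np.round(cv2.boxPoints(M),0).tolist() if M else None)
E
```

```text
{'t': 0.0, 'joints': array([ 1.16639967e+00,  4.91538743e-01,  1.55944093e+00, -4.37932158e-06,
        1.09171584e+00, -1.05605857e-01]), 'qvel': array([-0.00072968,  0.00215618, -0.00035973, -0.00011646,  0.00203431,
       -0.00135217]), 'tau': array([-3.45094370e-03, -6.12652659e+01, -2.58173597e+01,  6.90675876e-02,
        4.83289815e-02, -8.26741052e-05]), 'eef_pos': array([183.87478802, 597.11279951, 239.07760662]), 'tcp_rot': array([-3.14049553e+00, -1.12388968e-04,  2.84280382e+00]), 'ft_force': array([-0.28051982, -0.21783202, -0.34652731]), 'moment': array([0.01503628, 0.00062896, 0.05726511]), 'grip_force': 0.0, 'opening': 0.9999908160720128}
top ['vertical_fov', 'cx', 'cy', 'extrinsics', 'shot'] 52.199641075844156 321.92129448999657 202.0515417144544 [[-0.0, 0.992, -0.125, 423.531], [-1.0, 0.002, 0.018, 24.099], [0.019, 0.125, 0.992, 1211.437], [0.0, 0.0, 0.0, 1.0]]
pen 0.78 [339.1, 126.2, 432.7, 238.9] 5438 [[329.0, 234.0], [344.0, 127.0], [431.0, 139.0], [416.0, 247.0]]
pen 0.23 [172.9, 220.5, 207.3, 257.1] 922 [[174.0, 220.0], [201.0, 218.0], [203.0, 253.0], [176.0, 
[... 1136 characters left out ...]
52.0, 321.0]]
gate 0.7 [306.8, 231.0, 391.2, 296.1] 2145 [[301.0, 249.0], [314.0, 226.0], [399.0, 272.0], [386.0, 296.0]]
parcel_center 0.98 [195.6, 145.2, 224.1, 180.3] 562 [[193.0, 150.0], [210.0, 141.0], [225.0, 170.0], [207.0, 178.0]]
parcel_center 0.94 [226.9, 151.6, 258.9, 183.5] 768 [[223.0, 164.0], [252.0, 148.0], [264.0, 171.0], [235.0, 187.0]]
parcel_center 0.67 [193.8, 174.9, 229.5, 206.5] 828 [[192.0, 185.0], [221.0, 174.0], [230.0, 200.0], [201.0, 210.0]]
cube_carton 0.97 [250.2, 187.6, 277.6, 220.8] 745 [[246.0, 195.0], [271.0, 182.0], [284.0, 208.0], [259.0, 221.0]]
tape_roll 0.75 [281.1, 153.9, 305.2, 178.8] 654 [[278.0, 155.0], [305.0, 155.0], [305.0, 183.0], [278.0, 183.0]]
```

View pics/top0.png

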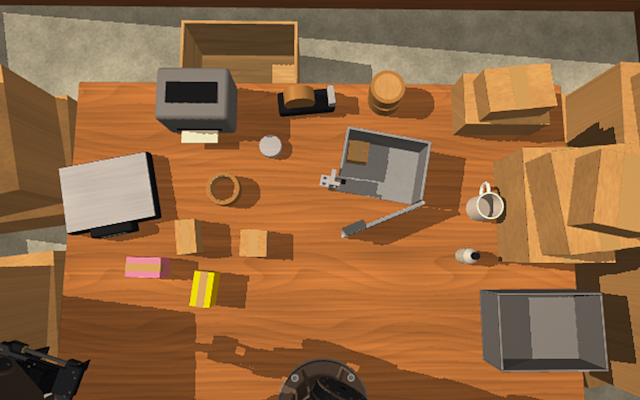

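View pics/side0.png

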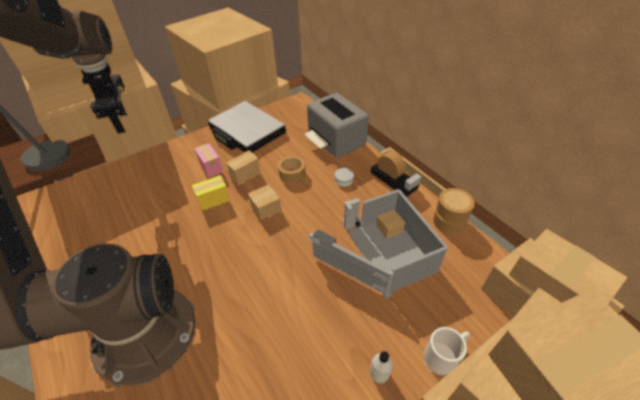

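The top view shows the brown parcel at about (188,238), the cube at (254,243) and the tape at (224,188). The pink (147,268) and yellow (204,289) cartons are look-alikes. The pen is near (385,167), with its gate open from hinge (422,205) to edge (345,233). Next I'll enlarge the pen to mark its corners.

```bash
python3 - <<'E'
from h import *
from scipy.optimize import minimize
P={n:pickle.load(open(n+"0.pkl","rb")) for n in("top","side")}
a=cv2.resize(P["top"]["img"][120:245,315:440],(0,0),fx=4.8,fy=4.8,interpolation=cv2.INTER_CUBIC)
cv2.imwrite("pics/c1.png",a)
b=cv2.resize(P["side"]["img"][180:305,300:450],(0,0),fx=4.8,fy=4.8,interpolation=cv2.INTER_CUBIC)
cv2.imwrite("pics/c2.png",b)
# parcel silhouette fit
C=np.array([[i,j,k] for i in(-47.5,47.5) for j in(-27.5,27.5) for k in(0,70)])
near=atz(P["top"],188,238,70)[:2]
print("near",near)
R={}
for n in P:
    for t in range(1):
        p=read_camera(n)
        rs=cut_out("parcel_center",p)
        R[n]=[r["region"].astype(np.uint8) for r in rs]
def box(q):
    c,s=np.cos(q[2]),np.sin(q[2]); X=C.copy(); X[:,0]=q[0]+c*C[:,0]-s*C[:,1]; X[:,1]=q[1]+s*C[:,0]+c*C[:,1]; return X
def mask(p,X):
    m=np.zeros((1600,2560),np.uint8); h=cv2.convexHull(np.round(proj(p,X)*4+1.5).astype(np.int32)); cv2.fillConvexPoly(m,h,1); return cv2.resize(m.astype(np.float32),(640,400),interpolation=cv2.INTER_AREA)
for use in(["top","side"],["top"],["side"]):
  best=None
  for y0 in np.arange(0,3.1,.4):
    sel={n:max(R[n],key=lambda r:(r*mask(P[n],box([*near,0]))).sum()) for n in use}
    f=lambda q:sum(1-np.minimum(mask(P[n],box(q)),sel[n]).sum()/np.maximum(mask(P[n],box(q)),sel[n]).sum() for n in use)
    r=minimize(f,[*near,y0],method="Nelder-Mead",options=dict(initial_simplex=[[*near,y0],[near[0]+15,near[1],y0],[near[0],near[1]+15,y0],[*near,y0+.3]],maxiter=120))
    if best is None or r.fun<best.fun:best=r
  print(use,best.fun,best.x)
E
```

```text
near [466.52532738 373.97963519]
['top', 'side'] 0.1414346694946289 [470.53280532 383.28042867   3.24822819]
['top'] 0.06779658794403076 [469.18341128 383.57093882   3.24261552]
['side'] 0.06661838293075562 [4.71315964e+02 3.82309722e+02 1.39644586e-01]
```

View pics/c1.png

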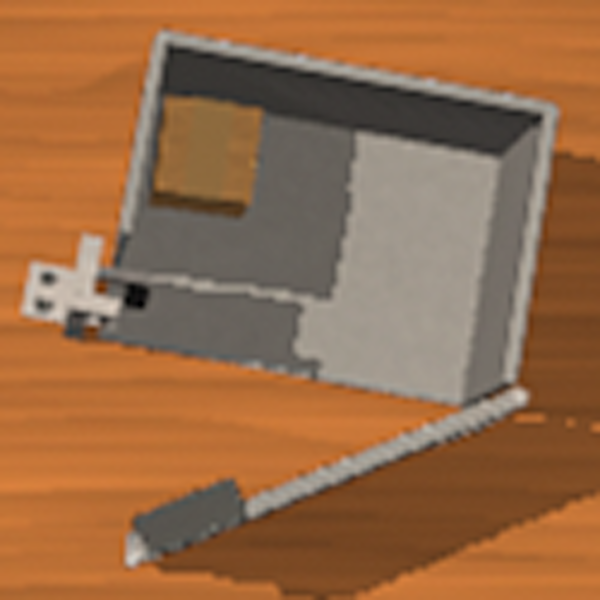

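View pics/c2.png

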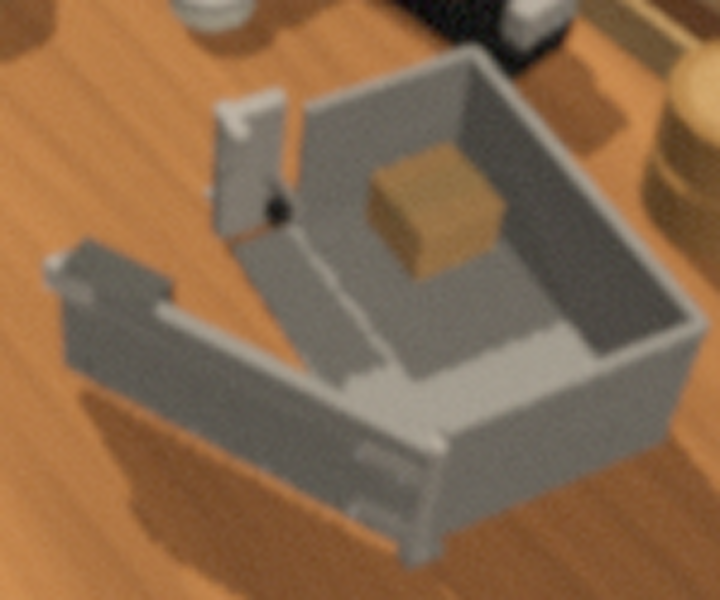

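In the crops, the pen's outer top corners are top (163,33) and (557,103), and side (473,47) and (705,322). The right wall front is at top (516,385). The gate runs from hinge (522,395) to free edge around (140,545), with the latch housing on top there.

```bash
python3 - <<'E'
from h import *
from scipy.optimize import least_squares
P={n:pickle.load(open(n+"0.pkl","rb")) for n in("top","side")}
off={"top":(315,120),"side":(300,180)}
pts=[("top",163,33,165,117,115),("top",557,103,165,-117,115),("top",514,383,0,-117,115),("top",465,403,0,-113,4),
("side",473,45,165,117,115),("side",706,324,165,-117,115),("top",525,396,-7,-121,112)]
px=lambda n,u,v:np.array([(u+.5)/4.8-.5+off[n][0],(v+.5)/4.8-.5+off[n][1]])
def W(q,x,y,z): c,s=np.cos(q[2]),np.sin(q[2]); return [q[0]+c*x-s*y,q[1]+s*x+c*y,z]
f=lambda q:np.concatenate([proj(P[n],W(q,x,y,z))-px(n,u,v) for n,u,v,x,y,z in pts])
r=least_squares(f,[500,-50,-.2],loss="soft_l1")
q=r.x;print(q,np.round(f(q).reshape(-1,2),1).tolist())
print("hinge",W(q,-7,-121,0),"place",W(q,96,-48,0), "filed", W(q,122,75,0), "strikeend",W(q,0,140,0))
# gate
h=np.array(W(q,-7,-121,112)); 
for n,u,v in(("top",143,560),("top",133,545),("side",65,265)):
    e=atz(P[n],*px(n,u,v),112); d=e-h; a=np.arctan2(d[1],d[0])-q[2]; print(n,e,np.hypot(*d[:2]),"gate ang",a-np.pi/2)
s=state();print(s["eef_pos"],s["tcp_rot"])
E
```

```text
[ 590.35833226 -154.64127618  -19.024513  ] [[-0.8, 0.2], [0.2, 0.3], [0.7, -0.0], [-0.2, 0.5], [0.2, 0.1], [1.4, -0.4], [-0.8, 0.2]]
hinge [np.float64(562.4032231615631), np.float64(-272.57563026773835), 0] place [np.float64(676.5376351741749), np.float64(-218.61883278553597), 0] filed [np.float64(723.5508222208691), np.float64(-102.0222623226251), 0] strikeend [np.float64(614.7275549432637), np.float64(-16.77851475703025), 0]
top [469.80601561 -56.81368043 112.        ] 234.79238029549828 gate ang 19.429905093519032
top [478.19157046 -51.25893183 112.        ] 236.79671336130502 gate ang 19.38809941382656
side [472.18636233 -63.03896397 112.        ] 228.13306753214115 gate ang 19.431078563554657
[183.96724095 597.30419932 239.67002562] [3.14150450e+00 5.47563764e-06 2.84278983e+00]
```

```bash
cat >> h.py <<'E'
from scipy.spatial.transform import Rotation as Ro
def go(x,y,z,yaw):
    s=state(); R=Ro.from_euler("xyz",s["tcp_rot"]).as_matrix(); d=R.T@(np.array([x,y,z])-s["eef_pos"])
    w=(Ro.from_matrix(R).inv()*Ro.from_euler("xyz",[np.pi,0,yaw])).as_rotvec()
    print("t",round(s["t"],2),"pos",np.round(s["eef_pos"],1),"rot",np.round(s["tcp_rot"],3),"F",np.round(s["ft_force"],1),"open",round(s["opening"],3),"j",np.round(s["joints"],2),"\nshift",np.round(d,1),"turn",np.round(w[2],3))
E
```

>>> jog_arm(motion=[[[-42, -15, 11], -0.084], [[-84, -30, 22], -0.168], [[-126, -45, 33], -0.252], [[-168, -60, 44], -0.336], [[-210, -75, 55], -0.42]], grip=0)

```text
t: 1.3
eef_pos: [363.8, 462.7, 184.4]
tcp_rot: [3.141, 0.0, -3.017]
ft_force: [0.2, 0.9, 0.4]
opening: 1.0
grip_force: 0.0
```

```bash
python3 -c "
from h import *
go(470,383,150,3.262);go(470,383,66,3.262)"
```

```text
t 1.3 pos [363.8 462.7 184.4] rot [ 3.141  0.    -3.017] F [0.2 0.9 0.4] open 1.0 j [ 0.79  0.5   1.71  0.    0.93 -0.9 ] 
shift [-95.4 -92.3  34.4] turn 0.004
t 1.3 pos [363.8 462.7 184.4] rot [ 3.141  0.    -3.017] F [0.2 0.9 0.4] open 1.0 j [ 0.79  0.5   1.71  0.    0.93 -0.9 ] 
shift [-95.4 -92.3 118.4] turn 0.004
```

>>> jog_arm(motion=[[[-32, -31, 10], 0], [[-64, -62, 20], 0], [[-95, -92, 34], 0], [[-95, -92, 34], 0]])

```text
t: 1.7
eef_pos: [471.1, 380.8, 149.0]
tcp_rot: [-3.141, -0.001, -3.025]
ft_force: [-0.9, 0.5, -0.3]
opening: 1.003
grip_force: 0.0
```

```bash
python3 - <<'E'
from h import *
go(470,383,66,3.262)
p=read_camera("side");cv2.imwrite("pics/s1.png",cv2.resize(p["img"][60:240,140:340],(0,0),fx=3,fy=3,interpolation=cv2.INTER_CUBIC))
E
```

```text
t 1.7 pos [471.1 380.8 149. ] rot [-3.141e+00 -1.000e-03 -3.025e+00] F [-0.9  0.5 -0.3] open 1.003 j [ 0.57  0.57  1.7  -0.    0.88 -1.12] 
shift [ 0.8  2.4 82.9] turn -0.004
```

View pics/s1.png

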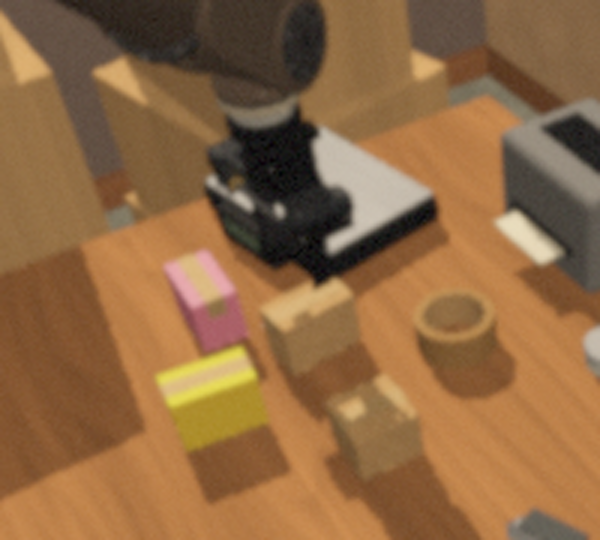

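The crop shows the gripper over the brown parcel, which is at crop (310,325), with the pink and yellow boxes clear of it. I'm descending.

>>> jog_arm(motion=[[[1, 2, 30], 0], [[1, 2, 60], 0], [[1, 2, 75], 0], [[1, 2, 83], 0], [[1, 2, 83], 0]])

```text
t: 2.25
eef_pos: [466.1, 386.4, 67.3]
tcp_rot: [-3.141, -0.001, -3.02]
ft_force: [-0.2, -0.1, 0.1]
opening: 0.996
grip_force: 0.0
```

>>> jog_arm(motion=[[[0, 0, 0], 0], [[0, 0, 0], 0], [[0, 0, 0], 0], [[0, 0, 0], 0], [[0, 0, 0], 0]], grip=1)

```text
t: 2.75
eef_pos: [466.9, 385.8, 68.0]
tcp_rot: [3.142, 0.0, -3.02]
ft_force: [-0.0, -3.1, 2.1]
opening: 0.638
grip_force: 1.4
```

>>> jog_arm(motion=[[[0, 0, 0], 0], [[0, 0, 0], 0], [[0, 0, -5], 0], [[0, 0, -20], 0], [[0, 0, -40], 0]])

```text
t: 3.25
eef_pos: [466.4, 385.8, 108.1]
tcp_rot: [-3.141, -0.001, -3.02]
ft_force: [0.7, -0.5, -1.8]
opening: 0.575
grip_force: 30.0
```

```bash
python3 - <<'E'
from h import *
go(676,-219,240,2.966)
E
```

```text
t 3.25 pos [466.4 385.8 108.1] rot [-3.141e+00 -1.000e-03 -3.020e+00] F [ 0.7 -0.5 -1.8] open 0.575 j [ 0.58  0.62  1.73  0.    0.79 -1.11] 
shift [-134.7 -625.8 -131.8] turn 0.297
```

>>> jog_arm(motion=[[[0, -5, -45], 0], [[-5, -35, -80], 0.03], [[-15, -75, -105], 0.06], [[-25, -118, -125], 0.09], [[-35, -162, -132], 0.12]])

```text
t: 3.75
eef_pos: [521.7, 228.3, 243.0]
tcp_rot: [3.14, 0.004, -3.141]
ft_force: [0.6, -0.4, -2.5]
opening: 0.575
grip_force: 30.0
```

```bash
python3 - <<'E'
from h import *
go(676,-219,240,2.966)
E
```

```text
t 3.75 pos [521.7 228.3 243. ] rot [ 3.14   0.004 -3.141] F [ 0.6 -0.4 -2.5] open 0.575 j [ 0.3   0.41  1.7   0.    1.03 -1.28] 
shift [-153.9 -447.4    2.9] turn 0.176
```

>>> jog_arm(motion=[[[-15, -45, 0], 0.02], [[-30, -90, 0], 0.04], [[-45, -135, 0], 0.06], [[-60, -180, 0], 0.08], [[-75, -225, 0], 0.1]])

```text
t: 4.25
eef_pos: [596.6, 2.6, 240.8]
tcp_rot: [3.141, 0.001, 3.042]
ft_force: [0.9, 0.3, -2.8]
opening: 0.576
grip_force: 30.0
```

```bash
python3 - <<'E'
from h import *
go(676,-219,240,2.966)
E
```

```text
t 4.25 pos [596.6   2.6 240.8] rot [3.141e+00 1.000e-03 3.042e+00] F [ 0.9  0.3 -2.8] open 0.576 j [-0.11  0.45  1.63  0.    1.06 -1.58] 
shift [-101.1 -212.6    0.8] turn 0.076
```

>>> jog_arm(motion=[[[-20, -43, 0], 0.02], [[-40, -86, 0], 0.04], [[-60, -129, 0], 0.06], [[-80, -172, 0], 0.076], [[-101, -213, 0], 0.076]])

```text
t: 4.75
eef_pos: [676.0, -219.4, 240.8]
tcp_rot: [3.141, 0.001, 2.966]
ft_force: [1.2, -0.1, -2.8]
opening: 0.577
grip_force: 30.0
```

>>> jog_arm(motion=[[[0, 0, 0], 0], [[0, 0, 0], 0]])

```text
t: 4.95
eef_pos: [675.6, -218.3, 239.8]
tcp_rot: [3.141, -0.0, 2.965]
ft_force: [-1.3, 0.4, -2.2]
opening: 0.577
grip_force: 30.0
```

```bash
python3 - <<'E'
from h import *
go(676,-219,72,2.966)
p=read_camera("top");a=cv2.resize(p["img"][110:250,310:450],(0,0),fx=4,fy=4,interpolation=cv2.INTER_CUBIC)
p=read_camera("side");b=cv2.resize(p["img"][110:310,300:360+100],(0,0),fx=2.8,fy=2.8,interpolation=cv2.INTER_CUBIC)
cv2.imwrite("pics/s2.png",b)
E
```

```text
t 4.95 pos [ 675.6 -218.3  239.8] rot [ 3.141 -0.     2.965] F [-1.3  0.4 -2.2] open 0.577 j [-0.41  0.62  1.32  0.    1.2  -1.8 ] 
shift [ -0.6  -0.7 167.8] turn -0.001
```

View pics/s2.png

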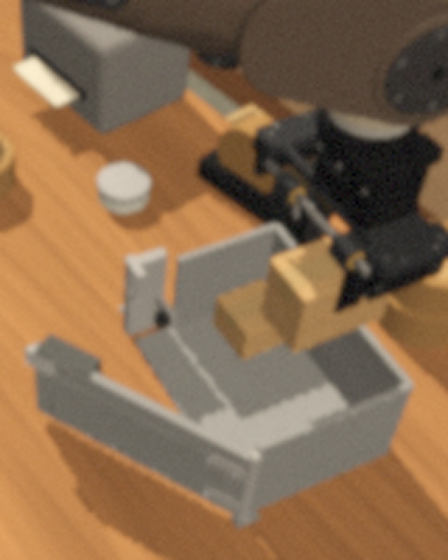

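The parcel, at crop (320,295), is held level above the pen's free half. I'm lowering it.

>>> jog_arm(motion=[[[-1, -1, 40], 0], [[-1, -1, 80], 0], [[-1, -1, 120], 0], [[-1, -1, 150], 0], [[-1, -1, 158], 0]])

```text
t: 5.55
eef_pos: [675.4, -216.7, 78.8]
tcp_rot: [3.14, -0.005, 2.968]
ft_force: [0.0, 0.9, -2.1]
opening: 0.579
grip_force: 30.0
```

>>> jog_arm(motion=[[[0, 0, 2], 0], [[0, 0, 4], 0], [[0, 0, 6], 0], [[0, 0, 7.5], 0], [[0, 0, 7.5], 0]])

```text
t: 6.05
eef_pos: [676.9, -218.7, 74.7]
tcp_rot: [-3.141, 0.001, 2.967]
ft_force: [0.7, 0.3, -2.0]
opening: 0.58
grip_force: 30.0
```

>>> jog_arm(motion=[[[0, 0, 1], 0], [[0, 0, 2], 0], [[0, 0, 2], 0]])

```text
t: 6.35
eef_pos: [676.6, -218.7, 72.0]
tcp_rot: [3.141, -0.0, 2.967]
ft_force: [-0.5, 0.3, -1.9]
opening: 0.574
grip_force: 30.0
```

>>> jog_arm(motion=[[[0, 0, 1], 0], [[0, 0, 1], 0]])

```text
t: 6.55
eef_pos: [676.7, -218.7, 72.0]
tcp_rot: [3.142, 0.0, 2.967]
ft_force: [-4.5, 1.1, 5.4]
opening: 0.579
grip_force: 30.0
```

Contact with the floor shows in the force. Releasing with a partial opening and going up.

>>> jog_arm(motion=[[[0, 0, 0], 0], [[0, 0, 0], 0], [[0, 0, 0], 0], [[0, 0, 0], 0], [[0, 0, 0], 0]], grip=0.2)

```text
t: 7.05
eef_pos: [676.7, -218.7, 71.0]
tcp_rot: [3.141, -0.0, 2.967]
ft_force: [-0.4, 0.1, -0.4]
opening: 0.796
grip_force: 0.0
```

>>> jog_arm(motion=[[[0, 0, -10], 0], [[0, 0, -40], 0], [[0, 0, -80], 0], [[0, 0, -125], 0], [[0, 0, -160], 0]])

```text
t: 7.55
eef_pos: [676.8, -218.8, 234.8]
tcp_rot: [-3.141, 0.002, 2.967]
ft_force: [-0.8, 0.1, 0.1]
opening: 0.799
grip_force: 0.0
```

```bash
python3 - <<'E'
from h import *
q=[590.36,-154.64,-19.0245+6*np.pi]
def W(x,y): c,s=np.cos(q[2]),np.sin(q[2]); return np.array([q[0]+c*x-s*y,q[1]+s*x+c*y])
h=W(-7,-121)
print("yaw",q[2])
# gate_push at angle a: 201 from hinge along gate, 5 out
for a in(.56,.3,.2,.1,.05,0,-.05,-.1):
    ang=q[2]+a; u=np.array([-np.sin(ang),np.cos(ang)]); n=-np.array([np.cos(ang),np.sin(ang)])
    e=h+201*u+5*n; print(a,"push",np.round(e,1),"outnormal",np.round(n,3), "edge",np.round(h+231*u,1))
print("strike pin mid approx? ",W(-12,118))
go(470,-80,200,2.966)
E
```

```text
yaw -0.17494407846124105
0.56 push [482.3 -88.2] outnormal [-0.927 -0.376] edge [475.6 -58.5]
0.3 push [532.4 -73.8] outnormal [-0.992 -0.125] edge [533.6 -43.4]
0.2 push [552.4 -71.8] outnormal [-1.    -0.025] edge [556.6 -41.6]
0.1 push [572.5 -71.8] outnormal [-0.997  0.075] edge [579.7 -42.2]
0.05 push [582.5 -72.5] outnormal [-0.992  0.125] edge [591.2 -43.4]
0 push [592.5 -73.8] outnormal [-0.985  0.174] edge [602.6 -45.1]
-0.05 push [602.4 -75.5] outnormal [-0.975  0.223] edge [613.9 -47.4]
-0.1 push [612.2 -77.8] outnormal [-0.962  0.271] edge [625.1 -50.3]
strike pin mid approx?  [599.08142696 -36.35248286]
t 7.55 pos [ 676.8 -218.8  234.8] rot [-3.141e+00  2.000e-03  2.967e+00] F [-0.8  0.1  0.1] open 0.799 j [-0.41  0.62  1.33  0.    1.19 -1.8 ] 
shift [227.9 100.7  34.2] turn 0.001
```

>>> jog_arm(motion=[[[46, 15, 0], 0], [[92, 31, 0], 0], [[138, 48, 0], 0], [[184, 64, 0], 0], [[230, 81, 0], 0]], grip=1)

```text
t: 8.05
eef_pos: [462.4, -98.1, 231.8]
tcp_rot: [-3.142, 0.001, 2.967]
ft_force: [1.0, -1.0, 1.2]
opening: 0.436
grip_force: 0.0
```

>>> jog_arm(motion=[[[26, 12, 10], 0], [[26, 12, 55], 0], [[26, 12, 100], 0], [[26, 12, 140], 0], [[26, 12, 152], 0]])

```text
t: 8.55
eef_pos: [439.8, -82.3, 76.8]
tcp_rot: [3.141, -0.003, 2.967]
ft_force: [0.4, 0.1, 0.5]
opening: 0.032
grip_force: 0.0
```

```bash
cat >> h.py <<'E'
q=[590.36,-154.64,-0.1749]
def pen():
    s=state(); c,n=np.cos(q[2]),np.sin(q[2]); d=s["eef_pos"][:2]-np.array(q[:2]); print("t",round(s["t"],2),"pen xy",np.round([c*d[0]+n*d[1],-n*d[0]+c*d[1]],1),"z",s["eef_pos"][2],"rot",s["tcp_rot"],"F",s["ft_force"],"open",s["opening"])
E
python3 - <<'E'
from h import *
pen()
P=read_camera("side"); print([ (round(r["p"],2),r["box"]) for r in cut_out("gate",P)])
a=cv2.resize(P["img"][130:320,280:460],(0,0),fx=3,fy=3,interpolation=cv2.INTER_CUBIC)
cv2.imwrite("pics/s3.png",a)
E
```

```text
t 8.55 pen xy [-160.9   45.1] z 76.80542792560422 rot [ 3.14096654 -0.00326541  2.96678748] F [0.44706089 0.11216926 0.48701762] open 0.03218181890552949
[(0.84, [319.4, 231.0, 393.3, 295.7])]
```

View pics/s3.png

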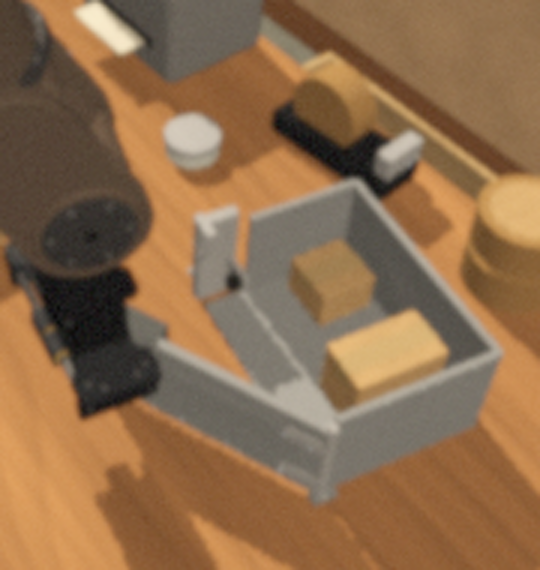

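The parcel stands in the pen's free half along its right side. The closed gripper is in front of the gate near the free edge. I'm approaching.

>>> jog_arm(motion=[[[-6, 0, -2], 0], [[-12, 0, -4], 0], [[-16, 0, -4], 0], [[-19, 0, -4], 0], [[-22, 0, -4], 0]])

```text
t: 9.15
eef_pos: [462.8, -86.5, 83.6]
tcp_rot: [-3.142, 0.001, 2.967]
ft_force: [0.5, -0.1, -0.5]
opening: 0.004
grip_force: 0.0
```

>>> jog_arm(motion=[[[-3, 1, 0], 0], [[-6, 2, 0], 0], [[-9, 3, 0], 0], [[-12, 4, 0], 0], [[-15, 5, 0], 0]])

```text
t: 9.65
eef_pos: [478.2, -84.0, 83.0]
tcp_rot: [3.141, -0.0, 2.967]
ft_force: [-0.3, 0.5, 0.5]
opening: 0.004
grip_force: 0.3
```

>>> jog_arm(motion=[[[-4, 2, 0], 0], [[-8, 4, 0], 0], [[-12, 6, 0], 0], [[-16, 8, 0], 0], [[-20, 10, 0], 0]])

```text
t: 10.15
eef_pos: [499.9, -77.7, 83.1]
tcp_rot: [3.142, 0.0, 2.967]
ft_force: [-0.6, -1.3, -1.3]
opening: 0.009
grip_force: 0.4
```

```bash
python3 -c "
from h import *
pen()"
```

```text
t 10.15 pen xy [-102.4   60.1] z 83.10902172890364 rot [3.14155086e+00 1.19128578e-04 2.96680084e+00] F [-0.59008674 -1.26718869 -1.34871252] open 0.009178089444846493
```

>>> jog_arm(motion=[[[-4, 2, 0], 0], [[-8, 4, 0], 0], [[-12, 5.5, 0], 0], [[-16, 7, 0], 0], [[-20, 8, 0], 0]])

```text
t: 10.65
eef_pos: [520.9, -73.2, 83.1]
tcp_rot: [3.141, -0.0, 2.967]
ft_force: [-1.7, 0.6, -0.4]
opening: 0.007
grip_force: 0.6
```

>>> jog_arm(motion=[[[-3, 1, 0], 0], [[-6, 2, 0], 0], [[-9, 3, 0], 0], [[-12, 4, 0], 0]])

```text
t: 11.05
eef_pos: [533.3, -71.5, 83.1]
tcp_rot: [3.142, -0.0, 2.967]
ft_force: [-1.3, -1.3, -0.2]
opening: 0.006
grip_force: 0.7
```

```bash
python3 - <<'E'
from h import *
pen()
P=read_camera("side")
a=cv2.resize(P["img"][170:310,280:460],(0,0),fx=4,fy=4,interpolation=cv2.INTER_CUBIC)
cv2.imwrite("pics/s4.png",a)
E
```

```text
t 11.05 pen xy [-70.6  71.9] z 83.11210151027016 rot [ 3.14153920e+00 -4.35576503e-05  2.96668468e+00] F [-1.29134794 -1.30737675 -0.18631127] open 0.00573868778444075
```

View pics/s4.png

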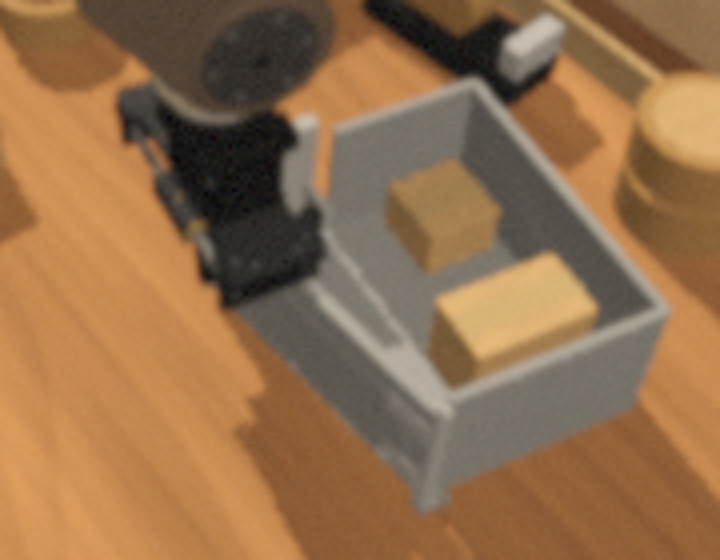

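The gate is being swept shut and nothing else is disturbed. Next I'll feel for the strike in 1 mm rows.

>>> jog_arm(motion=[[[-1.5, 0.3, 0], 0], [[-3, 0.6, 0], 0], [[-4.5, 0.9, 0], 0], [[-6, 1.2, 0], 0]])

```text
t: 11.5
eef_pos: [539.3, -71.3, 83.1]
tcp_rot: [3.141, -0.0, 2.967]
ft_force: [-1.8, 1.1, -0.9]
opening: -0.001
grip_force: 0.7
```

>>> jog_arm(motion=[[[-1, 0.2, 0], 0], [[-2, 0.4, 0], 0], [[-3, 0.6, 0], 0], [[-4, 0.8, 0], 0]])

```text
t: 11.9
eef_pos: [543.3, -71.2, 83.1]
tcp_rot: [3.141, -0.0, 2.967]
ft_force: [-2.0, 1.7, 0.6]
opening: 0.008
grip_force: 0.7
```

>>> jog_arm(motion=[[[-1, 0.2, 0], 0], [[-2, 0.4, 0], 0], [[-3, 0.6, 0], 0], [[-4, 0.8, 0], 0]])

```text
t: 12.3
eef_pos: [547.5, -71.1, 83.1]
tcp_rot: [3.141, 0.0, 2.967]
ft_force: [-1.8, 0.7, 0.3]
opening: 0.005
grip_force: 0.8
```

>>> jog_arm(motion=[[[-1, 0.1, 0], 0], [[-2, 0.2, 0], 0], [[-3, 0.3, 0], 0], [[-4, 0.4, 0], 0]])

```text
t: 12.7
eef_pos: [551.4, -71.5, 83.1]
tcp_rot: [3.141, -0.0, 2.967]
ft_force: [-1.6, 1.3, -0.5]
opening: 0.004
grip_force: 0.8
```

>>> jog_arm(motion=[[[-1, 0.1, 0], 0], [[-2, 0.2, 0], 0], [[-3, 0.3, 0], 0], [[-4, 0.4, 0], 0]])

```text
t: 13.1
eef_pos: [555.5, -71.8, 83.1]
tcp_rot: [3.141, 0.0, 2.967]
ft_force: [-2.0, 1.1, -0.3]
opening: 0.007
grip_force: 0.8
```

>>> jog_arm(motion=[[[-1, 0.1, 0], 0], [[-2, 0.2, 0], 0], [[-3, 0.3, 0], 0], [[-4, 0.4, 0], 0]])

```text
t: 13.5
eef_pos: [559.5, -72.1, 83.1]
tcp_rot: [3.141, 0.0, 2.967]
ft_force: [-1.3, 2.0, 0.2]
opening: 0.005
grip_force: 0.8
```

>>> jog_arm(motion=[[[-1, 0.1, 0], 0], [[-2, 0.2, 0], 0], [[-3, 0.3, 0], 0], [[-4, 0.4, 0], 0]])

```text
t: 13.9
eef_pos: [563.5, -72.4, 83.1]
tcp_rot: [3.141, -0.0, 2.967]
ft_force: [-1.6, 0.1, -0.5]
opening: 0.002
grip_force: 0.9
```

>>> jog_arm(motion=[[[-1, 0.1, 0], 0], [[-2, 0.2, 0], 0], [[-3, 0.3, 0], 0], [[-4, 0.4, 0], 0]])

```text
t: 14.3
eef_pos: [567.5, -72.7, 83.1]
tcp_rot: [3.142, -0.0, 2.967]
ft_force: [-0.9, 2.0, -0.1]
opening: 0.004
grip_force: 0.9
```

>>> jog_arm(motion=[[[-1, 0, 0], 0], [[-2, 0, 0], 0], [[-3, 0, 0], 0], [[-4, 0, 0], 0]])

```text
t: 14.7
eef_pos: [571.4, -73.4, 83.1]
tcp_rot: [3.141, -0.0, 2.967]
ft_force: [-2.3, 1.3, 0.3]
opening: 0.006
grip_force: 0.9
```

>>> jog_arm(motion=[[[-1, 0, 0], 0], [[-2, 0, 0], 0], [[-3, 0, 0], 0], [[-4, 0, 0], 0]])

```text
t: 15.1
eef_pos: [575.4, -74.1, 83.1]
tcp_rot: [3.141, -0.0, 2.967]
ft_force: [-1.4, 1.8, -0.2]
opening: 0.005
grip_force: 0.9
```

```bash
python3 -c "
from h import *
pen()"
```

```text
t 15.1 pen xy [-28.8  76.7] z 83.10643528489938 rot [ 3.14149523e+00 -2.33300134e-05  2.96681822e+00] F [-1.37000496  1.84554413 -0.19516331] open 0.005120119218101232
```

>>> jog_arm(motion=[[[-1, 0, 0], 0], [[-2, 0, 0], 0], [[-3, 0, 0], 0], [[-4, 0, 0], 0]])

```text
t: 15.5
eef_pos: [578.8, -74.6, 83.1]
tcp_rot: [3.141, -0.001, 2.967]
ft_force: [-5.7, 1.3, 1.4]
opening: 0.009
grip_force: 2.7
```

>>> jog_arm(motion=[[[-1, 0, 0], 0], [[-2, 0, 0], 0], [[-3, 0, 0], 0]])

```text
t: 15.8
eef_pos: [581.7, -75.1, 83.1]
tcp_rot: [3.141, -0.001, 2.967]
ft_force: [-4.9, 3.6, 1.2]
opening: 0.004
grip_force: 3.0
```

>>> jog_arm(motion=[[[-1, 0, 0], 0], [[-2, 0, 0], 0], [[-3, 0, 0], 0]])

```text
t: 16.1
eef_pos: [584.5, -75.6, 83.1]
tcp_rot: [3.141, -0.002, 2.967]
ft_force: [-6.9, 2.3, 3.4]
opening: 0.008
grip_force: 3.4
```

The ramp started at x of about 577.

>>> jog_arm(motion=[[[-1, 0, 0], 0], [[-2, 0, 0], 0], [[-3, 0, 0], 0]])

```text
t: 16.4
eef_pos: [587.3, -76.1, 83.1]
tcp_rot: [3.141, -0.002, 2.967]
ft_force: [-7.1, 3.1, 3.7]
opening: 0.004
grip_force: 3.6
```

>>> jog_arm(motion=[[[-1, 0, 0], 0], [[-2, 0, 0], 0]])

```text
t: 16.6
eef_pos: [589.8, -76.6, 83.1]
tcp_rot: [3.141, -0.001, 2.967]
ft_force: [-2.7, 1.3, 1.0]
opening: 0.008
grip_force: 1.8
```

>>> jog_arm(motion=[[[-1, 0, 0], 0], [[-2, 0, 0], 0]])

```text
t: 16.8
eef_pos: [592.7, -77.3, 83.3]
tcp_rot: [-3.141, 0.001, 2.967]
ft_force: [0.5, -0.5, 0.8]
opening: 0.007
grip_force: 0.0
```

>>> jog_arm(motion=[[[-0.5, 0, 0], 0], [[-1, 0, 0], 0]])

```text
t: 17.0
eef_pos: [593.1, -77.3, 83.2]
tcp_rot: [-3.142, 0.0, 2.967]
ft_force: [-1.7, -0.4, 1.2]
opening: 0.005
grip_force: 1.2
```

>>> jog_arm(motion=[[[-0.5, 0, 0], 0], [[-1, 0, 0], 0]])

```text
t: 17.2
eef_pos: [594.0, -77.5, 83.1]
tcp_rot: [3.142, -0.0, 2.967]
ft_force: [-2.3, -0.7, 1.6]
opening: 0.007
grip_force: 1.2
```

>>> jog_arm(motion=[[[-0.5, 0, 0], 0], [[-0.5, 0, 0], 0]])

```text
t: 17.4
eef_pos: [594.5, -77.5, 83.1]
tcp_rot: [3.142, 0.0, 2.967]
ft_force: [-2.1, -0.9, 1.3]
opening: 0.008
grip_force: 0.9
```

>>> jog_arm(motion=[[[-0.5, 0, 0], 0], [[-0.5, 0, 0], 0]])

```text
t: 17.6
eef_pos: [595.0, -77.6, 83.1]
tcp_rot: [3.142, -0.0, 2.967]
ft_force: [-2.0, -1.5, 0.6]
opening: 0.008
grip_force: 1.0
```

>>> jog_arm(motion=[[[-0.5, 0, 0], 0], [[-0.5, 0, 0], 0]])

```text
t: 17.8
eef_pos: [595.5, -77.7, 83.1]
tcp_rot: [3.142, -0.0, 2.967]
ft_force: [-2.1, -1.3, 1.2]
opening: 0.008
grip_force: 1.0
```

>>> jog_arm(motion=[[[-0.5, 0, 0], 0], [[-0.5, 0, 0], 0]])

```text
t: 18.0
eef_pos: [595.7, -77.7, 83.1]
tcp_rot: [3.141, -0.001, 2.967]
ft_force: [-4.8, -0.5, 1.5]
opening: 0.001
grip_force: 2.0
```

>>> jog_arm(motion=[[[-0.5, 0, 0], 0], [[-0.5, 0, 0], 0]])

```text
t: 18.2
eef_pos: [595.9, -77.7, 83.0]
tcp_rot: [3.141, -0.001, 2.967]
ft_force: [-6.7, -0.5, 1.9]
opening: 0.006
grip_force: 3.0
```

The force is climbing again past the crest, so the gate is on the rubber stop. I'm backing off, then checking.

>>> jog_arm(motion=[[[1, 0, 0], 0], [[3, 0, 0], 0], [[6, 0, 0], 0], [[12, 0, 0], 0], [[25, 0, 0], 0]])

```text
t: 18.7
eef_pos: [572.1, -73.5, 83.2]
tcp_rot: [3.142, 0.001, 2.967]
ft_force: [0.2, -0.6, -0.0]
opening: 0.003
grip_force: 0.0
```

>>> jog_arm(motion=[[[30, 0, -5], 0], [[60, 0, -30], 0], [[75, 0, -70], 0], [[85, 0, -110], 0], [[90, 0, -140], 0]])

```text
t: 19.2
eef_pos: [482.4, -57.5, 225.5]
tcp_rot: [3.142, 0.002, 2.967]
ft_force: [-0.7, 0.1, -0.1]
opening: 0.003
grip_force: 0.0
```

>>> jog_arm(motion=[[[0, 0, 0], 0], [[0, 0, 0], 0], [[0, 0, 0], 0], [[0, 0, 0], 0], [[0, 0, 0], 0]])

```text
t: 19.7
eef_pos: [483.1, -57.8, 222.2]
tcp_rot: [3.141, -0.002, 2.967]
ft_force: [-0.6, 0.5, -0.3]
opening: 0.007
grip_force: 0.0
```

```bash
python3 - <<'E'
from h import *
pen()
P=read_camera("side");T=read_camera("top")
a=cv2.resize(P["img"][150:310,290:460],(510,480),interpolation=cv2.INTER_CUBIC)
b=cv2.resize(T["img"][115:255,320:410],(288,448),interpolation=cv2.INTER_CUBIC)
b=cv2.copyMakeBorder(b,0,32,0,0,cv2.BORDER_CONSTANT)
cv2.imwrite("pics/s5.png",np.hstack([a,b]))
E
```

```text
t 19.7 pen xy [-122.5   76.7] z 222.1552777594947 rot [ 3.14134226e+00 -1.73855648e-03  2.96677964e+00] F [-0.56851813  0.50466273 -0.25539054] open 0.006583026130073391
```

View pics/s5.png

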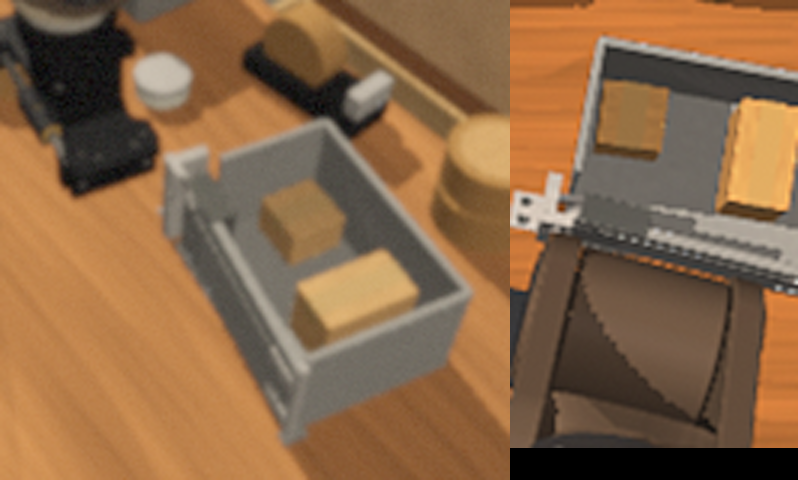

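The picture shows the gate shut and staying shut beside the strike, at crop (200,190), with the robot clear. The parcel stands at crop (355,295), and the filed carton is untouched.

```bash
python3 -c "
from cell import job_done
print(job_done())"
```

```text
the job is handed in; nothing more can be done
None
```

The parcel stands upright in the pen's free half and the gate is latched: it stayed shut after I let go, the highest push force I read was about 9 N, nothing else was seen to move, and the job is handed in at about 20 s.

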